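Mount the drive flange on the spindle studs and lock it with the keeper

ROBOT

A 6-joint arm with a two-finger parallel gripper is mounted at the origin on a cart in front of the work surface, level with it; the furniture and walls round the work are solid. World frame = base frame: x ahead of the robot, y to its left, z up, the work surface at z = 0. Lengths are in m, angles in rad, forces in N, time in s.
With the tool pointing down it reaches from about 0.325 to 0.75 m from the base axis. Payload 7.6 kg.
Tool frame: the origin (TCP) lies at the very end of the fingers, on their centre line; the grasp point (between the pads) lies 19 mm behind it; z points along the fingers, y is the line along which they close (so a half turn about z gives the same grasp; the last joint's range is limited). The gripper opens to 85 mm and grips with 20 to 120 N. Pads are 22 mm wide; open, the fingers measure 114 mm over their backs; the gripper's body (76 mm by 85 mm) begins 54 mm behind the grasp point. The pads swing forward as they close: fully open they stand 13 mm farther back than shut.
Start: joints at [-1.333, 0.052, 1.401, -0, 1.689, -0.07], TCP at [0.159, -0.5, 0.231] pointing down, gripper open.
Joint ranges: [-2.9, 2.9], [-0.91, 2.17], [0.12, 2.37], [-1.06, 4.2], [0.26, 2.73], [-2.93, 2.93]. Speed limits (rad/s): [2.57, 2.57, 3.01, 3.14, 3.14, 3.14].

INTERFACE

Orientations are given as a unit quaternion [w, x, y, z].
In Python, from workcell import r, optics gives the robot as it stands.
- The arm moves only by the tool play_rows, never from a script. Its argument "deltas" is a list of rows, each an object with "slide": the shift along the tool's x, y, z in m, a list of three; "delta_rot": the turn, a rotation vector about the tool's x, y, z in rad, a list of three; "gripper": the finger opening in m, from 0 to 0.0854. A call has 1 to 5 rows; each row is the pose to reach, as a shift and turn from the pose commanded when the call began, along the tool's axes at that moment; what a row does not reach only later rows make up. A row lasts 1/12 s, in which the tool goes at most 41.7 mm and 7.16 degrees, less where a joint would pass 70% of its speed; a pose out of reach is approached as far as the arm can. A call with a gripper value outside its range is refused whole. The fingers move at their own pace and stop on an object; the grip force is fixed at half the most. Time passes only in rows, so rows that repeat a pose let the fingers close. It gives the time, the measured TCP pose, the force, the opening and the grip force at its end, in the units of the state.
- r.sense(): the state, without advancing time (a new reading comes with each control period).
- optics.read_camera(name): name is "side" or "top" or "wrist"; returns a dict with "img" (420x560x3 uint8, blue, green, red), "intrinsics" (3x3 intrinsics, pixels), "R" (3x3) and "t" (3): a world point X has camera coordinates R X + t. Camera axes: x right, y down, z forward; pixel columns grow to the right and rows downward; lengths in m; the calibration is good to about 2 mm. A picture is of the moment at which its call begins. There is no depth.
- r.finish_job(): hands the job in; it is judged then, once.
The state is a dict: "time": time; "qpos": joint angles; "qvel": joint speeds; "tau": joint torques, N m; "eef_pos": TCP position; "eef_rot": TCP orientation; "wrist_force": force on the tool from outside, world axes, zero at the start; "wrist_torque": the same for the moment, N m; "width": opening from 0.0 (shut) to 1.0 (fully open); "gripper_force": force on a finger pad.
Only numpy, scipy, OpenCV 4.12 (cv2) and the standard library are available. Lean on these libraries where they do the work, as an engineer would, in place of code of your own. Each camera call takes 0.05 s, during which the arm holds its last target. There are 200 camera calls.

TASK

Pick up the aluminium flange by its boss and put it over the pilot of the spindle stand, turn it until all five holes line up with the five studs, and ease it down flush on the hub face with a light hand: a push of 10 N is plenty, never press or knock it hard against the stand. Then swing the keeper fully closed over the flange's rim and let go. Do not disturb the calliper or the oiler.

Things in the scene. Friction and masses are not known exactly. Their poses are not given: they have to be found in the camera images.
- flange: Loose aluminium flange, about 0.4 kg, boss up: disc 120 mm across, 12 mm thick, five 13 mm holes every 72 degrees on a 42 mm radius circle (one on its own +x axis); central round tubular boss 40 mm outside, 27 mm bore right through, rising 38 mm above the disc (total height 50 mm). Origin: centre of the underside, z up. Grip the boss from above.
- hub_face (a point): Centre of the flat round hub face the flange seats on, on the spindle axis, 42 mm above the table. Seated, the flange's origin lies here and the studs stand 6 mm above the disc: keep the fingertips at least 8 mm above the disc. With pilot engaged but holes not aligned, the flange rests on the stud tips, origin 18 mm above here. Its axes are the stand's.
- stand: Fixed spindle stand, grey base plate 140 x 180 x 10 mm; origin on the table under the spindle axis. From the hub face rise a pilot 24 mm across, 32 mm tall (top 6 mm tapers to 16 mm) and five studs 10 mm across, 18 mm tall, tips chamfered 1 mm, every 72 degrees on a 42 mm radius. Studs stand at an arbitrary angle that no reading gives; the spindle is clamped stiff (about 3 Nm).
- keeper (a joint): Angle of the keeper, a flat steel bar on a vertical pivot 88 mm from the spindle axis along the stand's -y. 0 = closed (end stop): nose along the stand's +y, 9 mm over the seated flange's rim and 3 mm above it. Starts open at 1.1 to 1.45 rad, nose towards the stand's -x, clear of the flange. Closing is clockwise from above; light friction, about 1 N at the pin, stays where left.
- keeper_pin (a point): Middle of the upright black handle pin on the keeper's tail, 12 mm across, free from the bar's top (65 mm above the table) to 101 mm; this point is 85 mm above the table, 45 mm from the pivot, across from the nose: along the stand's -y when closed, towards its +x when open.
- calliper: Digital calliper, 205 x 72 x 16 mm, lying at the left; bystander, leave alone. Origin: centre of its underside.
- oiler: Small white oiler bottle with a red spout, 32 mm across, 105 mm tall, standing at the back; bystander, leave upright where it is. Origin: centre of its underside.

How it is judged:
By the outcome, as a careful person would: the job done as asked, in the order asked, and still so for the second after the job is handed in, with the robot touching nothing.
It also fails if it takes over 72 s, if anything falls off the work surface, if the arm or the gripper's body presses on something with over 40 N, if the wrist force passes 120 N, or if a joint passes its speed limit or range.

## Working session

There is one attempt and no reset: what is moved stays moved. The work goes in short steps, Python scripts to look and compute and a tool call to move; the robot and the scene stay as the last step left them, time stands still between calls to the robot, and variables do not carry over. Pictures are saved under pics/ and viewed, at most 10 in all, crops included, and the job is handed in when it is done.

Besides the shell and the picture viewer there is one more tool, called after "Request:" as name([rows], argument=value, ...), one row to a line, values as JSON. play_rows: Moves the arm, as the interface text tells. Its arguments: {"type":"object","properties":{"deltas":{"type":"array"}},"required":["deltas"]}

```bash
mkdir -p pics
python3 - <<'E'
from workcell import r, optics
import cv2,numpy as np
s=r.sense();print(s['time'],s['eef_pos'],s['eef_rot'],s['width'])
for n in ['top','side']:
    c=optics.read_camera(n);cv2.imwrite(f'pics/{n}0.png',c['img']);np.savez(f'pics/{n}0.npz',K=c['intrinsics'],R=c['R'],t=c['t'])
    print(n,-np.array(c['R']).T@np.array(c['t']),np.array(c['R']).round(3).tolist(),np.array(c['intrinsics'])[0])
E
```

```text
0.0 [ 0.15900309 -0.50003401  0.2304821 ] [-7.82514918e-04  9.88184132e-01  1.53269391e-01 -5.73608802e-05] 0.9999119542522648
top [0.27575244 0.05489609 1.35490473] [[0.002, -1.0, 0.004], [-0.973, -0.003, -0.232], [0.232, -0.004, -0.973]] [431.52586318   0.         277.09489164]
side [0.54313359 0.92077969 0.64874569] [[-0.999, -0.042, 0.018], [-0.038, 0.542, -0.839], [0.025, -0.839, -0.543]] [410.61597135   0.         279.28530208]
```

View pics/top0.png

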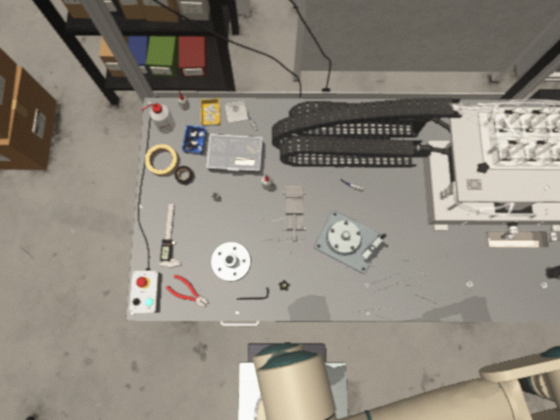

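View pics/side0.png

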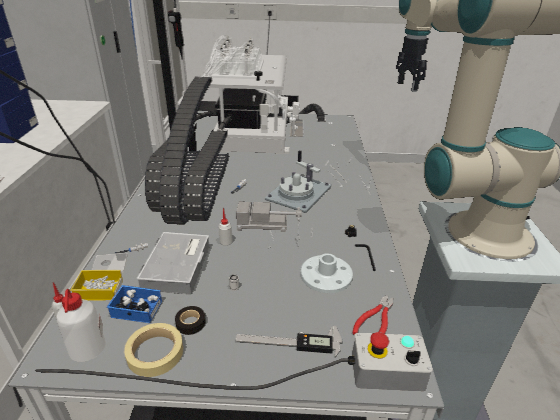

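The flange sits at about (231,261) in the top view and the stand at about (345,236), with the keeper at its right near (375,247). The oiler is at (267,183) and the calliper at (168,235). I'll enlarge this area.

Run:
```python
import cv2,numpy as np
i=cv2.imread('pics/top0.png');a=cv2.resize(i[235:285,205:260],None,fx=7,fy=7,interpolation=3)
b=cv2.resize(i[205:275,310:390],None,fx=5,fy=5,interpolation=3)
o=np.zeros((350,795,3),np.uint8);o[:,:385]=a;o[:,390:790]=b
cv2.imwrite('pics/crop.png',o)
```

```text
(no output)
```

View pics/crop.png

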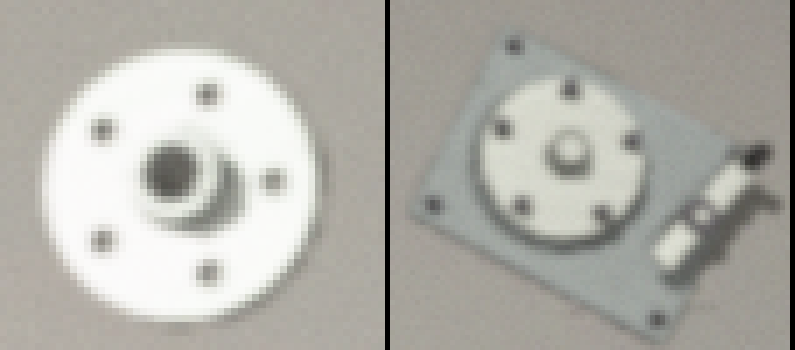

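```bash
cat > h.py <<'E'
import numpy as np
def ray(K,R,t,uv,z):
    K,R,t=map(np.array,(K,R,t));C=-R.T@t
    d=R.T@np.linalg.solve(K,[uv[0],uv[1],1.]);return C+d*(z-C[2])/d[2]
def circ_angle(P,c=None):
    P=np.array(P);c=P.mean(0) if c is None else c
    a=np.arctan2(P[:,1]-c[1],P[:,0]-c[0]);return np.angle(np.exp(5j*a).mean())/5,c,np.linalg.norm(P-c,axis=1)
E
python3 - <<'E'
from h import *
np.set_printoptions(precision=4,suppress=True)
d=np.load('pics/top0.npz');f=lambda p,z:ray(d['K'],d['R'],d['t'],p,z)[:2]
A=lambda x,y:(x/7+205-.43,y/7+235-.43)
B=lambda x,y:((x-390)/5+310-.4,y/5+205-.4)
F=[f(A(*p),.012) for p in [(207,94),(103,129),(103,240),(207,272),(273,180)]]
a,c,rr=circ_angle(F);print('flange',np.degrees(a),c,rr, f(A(181,185),.012))
S=[f(B(*p),.057) for p in [(570,89),(502,128),(522,205),(602,213),(632,141)]]
a,c,rr=circ_angle(S);print('studs',np.degrees(a),c,rr,f(B(563,158),.042))
p=f(B(703,214),.062);n=f(B(757,157),.098);q=f(B(668,260),.06)
print('pivot',p,'pin',n,'nose',q)
print('pin dist',np.linalg.norm(n-p),np.linalg.norm(p-c),'y axis ang',np.degrees(np.arctan2(*(c-p)[::-1])),'nose ang',np.degrees(np.arctan2(*(q-p)[::-1])),'tail',np.degrees(np.arctan2(*(p-n)[::-1])))
h=[f(B(*p),.01) for p in [(514,46),(433,204),(657,319)]];print(h)
for i in (0,2):
  v=h[i]-h[1];print(np.linalg.norm(v),np.degrees(np.arctan2(v[1],v[0])))
E
```

```text
flange -16.459677228352003 [0.4539 0.196 ] [0.0416 0.042  0.0417 0.042  0.0421] [0.4528 0.1949]
studs -5.671985386764936 [ 0.5259 -0.1574] [0.0416 0.042  0.0416 0.0415 0.042 ] [ 0.5269 -0.1582]
pivot [ 0.4888 -0.2387] pin [ 0.5172 -0.2643] nose [ 0.461  -0.2166]
pin dist 0.03816631850225931 0.0893811649717586 y axis ang 65.45983943327901 nose ang 141.56288884308393 tail 137.9577891414574
[array([ 0.6061, -0.1344]), array([ 0.5032, -0.0803]), array([ 0.4311, -0.2186])]
0.11618387096042782 -27.737448525357436
0.15596712736252888 -117.54749635318497
```

Request:
play_rows([
  {"slide":[0.454,-0.215,-0.07],"delta_rot":[0,0,0],"gripper":0.085},
  {"slide":[0.454,-0.215,-0.07],"delta_rot":[0,0,0],"gripper":0.085},
  {"slide":[0.454,-0.215,-0.07],"delta_rot":[0,0,0],"gripper":0.085},
  {"slide":[0.454,-0.215,-0.07],"delta_rot":[0,0,0],"gripper":0.085},
  {"slide":[0.454,-0.215,-0.07],"delta_rot":[0,0,0],"gripper":0.085},
])

```text
time: 0.52
eef_pos: [0.3109, -0.358, 0.26]
eef_rot: [-0.0, 0.988, 0.153, -0.0]
wrist_force: [0.4, -0.2, -0.0]
width: 0.997
gripper_force: 0.0
```

Request:
play_rows([
  {"slide":[0.266,-0.126,-0.04],"delta_rot":[0,0,0],"gripper":0.085},
  {"slide":[0.266,-0.126,-0.04],"delta_rot":[0,0,0],"gripper":0.085},
  {"slide":[0.266,-0.126,-0.04],"delta_rot":[0,0,0],"gripper":0.085},
  {"slide":[0.266,-0.126,-0.04],"delta_rot":[0,0,0],"gripper":0.085},
  {"slide":[0.266,-0.126,-0.04],"delta_rot":[0,0,0],"gripper":0.085},
])

```text
time: 0.93
eef_pos: [0.4621, -0.2171, 0.2881]
eef_rot: [-0.0, 0.988, 0.153, -0.0]
wrist_force: [1.6, -1.1, 0.6]
width: 0.998
gripper_force: 0.0
```

Request:
play_rows([
  {"slide":[0.075,-0.034,-0.01],"delta_rot":[0,0,0],"gripper":0.085},
  {"slide":[0.075,-0.034,-0.01],"delta_rot":[0,0,0],"gripper":0.085},
  {"slide":[0.075,-0.034,-0.01],"delta_rot":[0,0,0],"gripper":0.085},
  {"slide":[0.075,-0.034,-0.01],"delta_rot":[0,0,0],"gripper":0.085},
])

```text
time: 1.27
eef_pos: [0.5232, -0.1622, 0.2972]
eef_rot: [-0.0, 0.988, 0.155, -0.001]
wrist_force: [0.2, -0.2, 0.4]
width: 0.995
gripper_force: 0.0
```

Run:
```python
from workcell import r, optics
import cv2,numpy as np
c=optics.read_camera('wrist');s=r.sense();print(s['time'],s['eef_pos'],s['eef_rot'])
cv2.imwrite('pics/w1.png',c['img']);np.savez('pics/w1.npz',K=c['intrinsics'],R=c['R'],t=c['t'],e=s['eef_pos'])
R=np.array(c['R']);print(-R.T@np.array(c['t']),R.round(3).tolist())
```

```text
1.3167 [ 0.52232005 -0.16340978  0.29736717] [-1.51713720e-04  9.88072694e-01  1.53986418e-01 -7.14507915e-04]
[ 0.60284184 -0.1363807   0.43987303] [[0.305, -0.952, -0.001], [-0.901, -0.289, 0.324], [-0.309, -0.098, -0.946]]
```

View pics/w1.png

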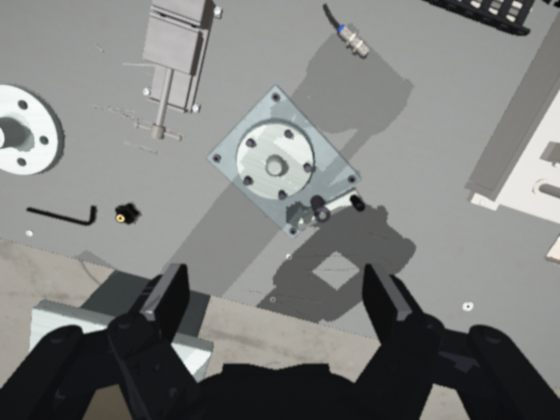

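The wrist view shows the hub at (276,160), the five studs around it, and the keeper pin near (357,202), with the keeper in shadow. Enlarging.

Run:
```python
import cv2,numpy as np
i=cv2.imread('pics/w1.png');a=cv2.resize(i[115:215,225:375],None,fx=5,fy=5,interpolation=cv2.INTER_CUBIC)
a=cv2.convertScaleAbs(a,alpha=1.2,beta=10)
cv2.imwrite('pics/w1c.png',a)
```

```text
(no output)
```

View pics/w1c.png

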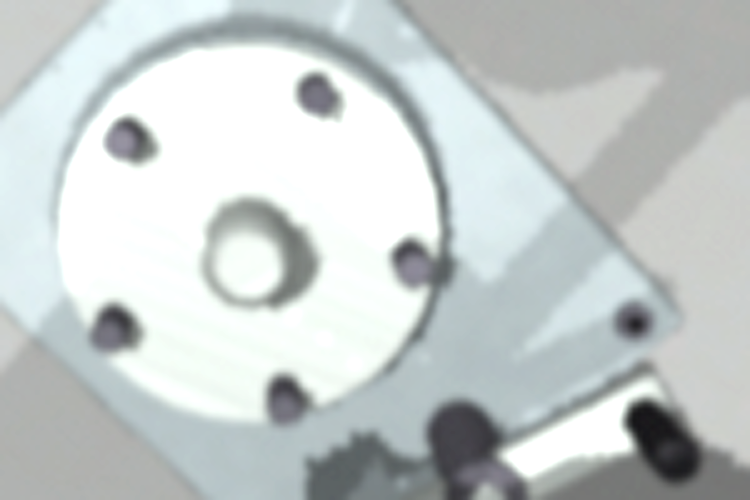

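Run:
```python
from h import *
np.set_printoptions(precision=4,suppress=True)
d=np.load('pics/w1.npz');f=lambda p,z:ray(d['K'],d['R'],d['t'],(p[0]/5+225-.4,p[1]/5+115-.4),z)[:2]
for z in (.06,.054):
  a,c,rr=circ_angle([f(p,z) for p in [(123,141),(318,97),(412,264),(286,402),(112,330)]]);print('studs',z,np.degrees(a),c,rr)
print('hub circ',f((250,232),.042),'pilot top',f((248,264),.074),'pin top',f((682,460),.101),'pin bot',f((645,415),.067),'pivot bolt',f((488,485),.066))
print(d['e'])
```

```text
studs 0.06 -5.493907238968747 [ 0.5279 -0.1588] [0.0412 0.041  0.0409 0.0411 0.041 ]
studs 0.054 -5.493907238968757 [ 0.5267 -0.1591] [0.0419 0.0417 0.0415 0.0418 0.0416]
hub circ [ 0.5288 -0.1584] pilot top [ 0.5271 -0.1585] pin top [ 0.5193 -0.2679] pin bot [ 0.5193 -0.2674] pivot bolt [ 0.4889 -0.2362]
[ 0.5223 -0.1634  0.2974]
```

Request:
play_rows([
  {"slide":[0.042,-0.363,0.047],"delta_rot":[0,0,0],"gripper":0.085},
  {"slide":[0.042,-0.363,0.047],"delta_rot":[0,0,0],"gripper":0.085},
  {"slide":[0.042,-0.363,0.047],"delta_rot":[0,0,0],"gripper":0.085},
  {"slide":[0.042,-0.363,0.047],"delta_rot":[0,0,0],"gripper":0.085},
  {"slide":[0.042,-0.363,0.047],"delta_rot":[0,0,0],"gripper":0.085},
])

```text
time: 1.73
eef_pos: [0.4814, 0.0391, 0.2712]
eef_rot: [0.0, 0.988, 0.152, 0.0]
wrist_force: [1.7, 0.1, 0.1]
width: 0.998
gripper_force: 0.0
```

Request:
play_rows([
  {"slide":[0.014,-0.148,0.018],"delta_rot":[0,0,0],"gripper":0.085},
  {"slide":[0.014,-0.148,0.018],"delta_rot":[0,0,0],"gripper":0.085},
  {"slide":[0.014,-0.148,0.018],"delta_rot":[0,0,0],"gripper":0.085},
  {"slide":[0.014,-0.148,0.018],"delta_rot":[0,0,0],"gripper":0.085},
  {"slide":[0.014,-0.148,0.018],"delta_rot":[0,0,0],"gripper":0.085},
])

```text
time: 2.15
eef_pos: [0.4496, 0.1865, 0.2525]
eef_rot: [-0.0, 0.988, 0.155, -0.001]
wrist_force: [0.8, -0.5, 0.5]
width: 0.997
gripper_force: 0.0
```

Run:
```python
from workcell import r, optics
import cv2,numpy as np
c=optics.read_camera('wrist');s=r.sense();print(s['time'],s['eef_pos'],s['eef_rot'])
i=c['img'];cv2.imwrite('pics/w2.png',i);np.savez('pics/w2.npz',K=c['intrinsics'],R=c['R'],t=c['t'],e=s['eef_pos'])
a=cv2.resize(i[95:225,205:365],None,fx=4.5,fy=4.5,interpolation=cv2.INTER_CUBIC)
cv2.imwrite('pics/w2c.png',a)
```

```text
2.2 [0.45034461 0.18466619 0.25294745] [ 1.87673879e-04  9.88047919e-01  1.54146098e-01 -5.05679003e-04]
```

View pics/w2c.png

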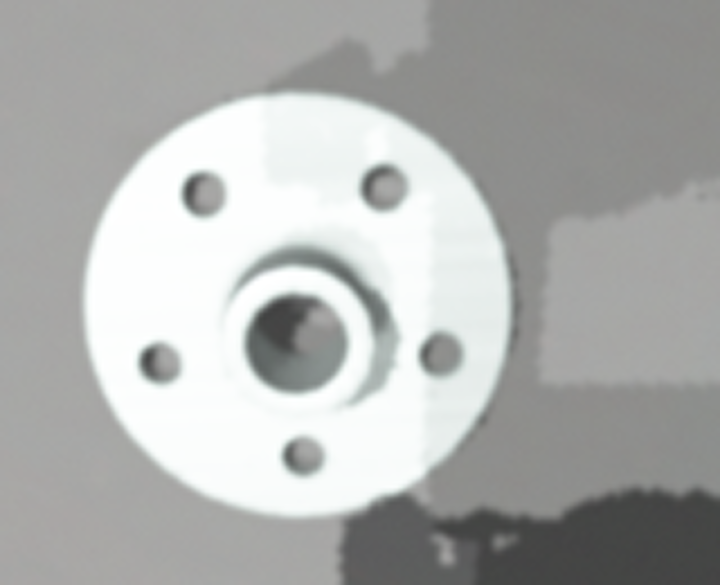

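Five holes are clear in the crop at (205,194), (385,188), (441,354), (303,455) and (161,362), and the bore is at (296,342).

Run:
```python
from h import *
np.set_printoptions(precision=4,suppress=True)
d=np.load('pics/w2.npz');f=lambda p,z:ray(d['K'],d['R'],d['t'],(p[0]/4.5+205-.4,p[1]/4.5+95-.4),z)[:2]
a,c,rr=circ_angle([f(p,.012) for p in [(205,194),(385,188),(441,354),(303,455),(161,362)]]);print('holes',np.degrees(a),c,rr)
print('disc',f((298,305),.012),'boss',f((296,342),.05))
```

```text
holes -16.646117761979898 [0.4527 0.1943] [0.0417 0.0419 0.0419 0.0418 0.0418]
disc [0.4548 0.1952] boss [0.4529 0.1946]
```

Request:
play_rows([
  {"slide":[0.0055,-0.0085,0.04],"delta_rot":[0,0,0],"gripper":0.085},
  {"slide":[0.0055,-0.0085,0.08],"delta_rot":[0,0,0],"gripper":0.085},
  {"slide":[0.0055,-0.0085,0.12],"delta_rot":[0,0,0],"gripper":0.085},
  {"slide":[0.0055,-0.0085,0.15],"delta_rot":[0,0,0],"gripper":0.085},
  {"slide":[0.0055,-0.0085,0.17],"delta_rot":[0,0,0],"gripper":0.085},
])

```text
time: 2.62
eef_pos: [0.4526, 0.1912, 0.0799]
eef_rot: [0.001, 0.988, 0.152, -0.002]
wrist_force: [-0.6, -0.1, 0.3]
width: 0.998
gripper_force: 0.0
```

Request:
play_rows([
  {"slide":[0,0,0.02],"delta_rot":[0,0,0],"gripper":0.085},
  {"slide":[0,0,0.04],"delta_rot":[0,0,0],"gripper":0.085},
  {"slide":[0,0,0.055],"delta_rot":[0,0,0],"gripper":0.075},
  {"slide":[0,0,0.06],"delta_rot":[0,0,0],"gripper":0.06},
  {"slide":[0,0,0.06],"delta_rot":[0,0,0],"gripper":0.05},
])

```text
time: 3.03
eef_pos: [0.4535, 0.1921, 0.0224]
eef_rot: [0.0, 0.988, 0.152, -0.001]
wrist_force: [0.2, 1.0, -0.8]
width: 0.615
gripper_force: 0.0
```

Request:
play_rows([
  {"slide":[0,-0.0024,0],"delta_rot":[0,0,0],"gripper":0.048},
  {"slide":[0,-0.0024,0],"delta_rot":[0,0,0],"gripper":0.042},
  {"slide":[0,-0.0024,0],"delta_rot":[0,0,0],"gripper":0.03},
  {"slide":[0,-0.0024,0],"delta_rot":[0,0,0],"gripper":0.02},
  {"slide":[0,-0.0024,0],"delta_rot":[0,0,0],"gripper":0.02},
])

```text
time: 3.45
eef_pos: [0.4543, 0.1967, 0.0254]
eef_rot: [-0.0, 0.988, 0.153, 0.002]
wrist_force: [-0.8, -1.1, 6.9]
width: 0.455
gripper_force: 59.8
```

Request:
play_rows([
  {"slide":[0,0,0],"delta_rot":[0,0,0],"gripper":0.02},
  {"slide":[0,0,0],"delta_rot":[0,0,0],"gripper":0.02},
  {"slide":[0,0,-0.01],"delta_rot":[0,0,0],"gripper":0.02},
  {"slide":[0,0,-0.03],"delta_rot":[0,0,0],"gripper":0.02},
  {"slide":[0,0,-0.06],"delta_rot":[0,0,0],"gripper":0.02},
])

```text
time: 3.87
eef_pos: [0.4508, 0.1956, 0.0816]
eef_rot: [0.001, 0.988, 0.153, -0.003]
wrist_force: [0.7, 0.5, -5.1]
width: 0.451
gripper_force: 61.2
```

Request:
play_rows([
  {"slide":[0,0.01,-0.04],"delta_rot":[0,0,0],"gripper":0.02},
  {"slide":[-0.003,0.035,-0.07],"delta_rot":[0,0,-0.04],"gripper":0.02},
  {"slide":[-0.007,0.07,-0.09],"delta_rot":[0,0,-0.08],"gripper":0.02},
  {"slide":[-0.011,0.108,-0.1],"delta_rot":[0,0,-0.12],"gripper":0.02},
  {"slide":[-0.015,0.147,-0.105],"delta_rot":[0,0,-0.194],"gripper":0.02},
])

```text
time: 4.28
eef_pos: [0.4837, 0.0506, 0.1913]
eef_rot: [0.0, 0.968, 0.25, 0.002]
wrist_force: [1.1, 0.4, -5.3]
width: 0.447
gripper_force: 61.4
```

```bash
cat >> h.py <<'E'
def to_tool(s,dw):
    from scipy.spatial.transform import Rotation as Q
    w,x,y,z=s['eef_rot'];return Q.from_quat([x,y,z,w]).inv().apply(dw)
E
python3 - <<'E'
from workcell import r
from h import *
s=r.sense();print(s['eef_pos'],s['eef_rot'],to_tool(s,np.array([.527,-.1588,.19])-s['eef_pos']))
E
```

```text
[0.48371226 0.05063119 0.19127653] [3.45872879e-04 9.68251983e-01 2.49969961e-01 1.73121415e-03] [-0.0635054   0.20421073  0.00138814]
```

Request:
play_rows([
  {"slide":[-0.012,0.038,0],"delta_rot":[0,0,0],"gripper":0.02},
  {"slide":[-0.024,0.076,0],"delta_rot":[0,0,0],"gripper":0.02},
  {"slide":[-0.036,0.114,0],"delta_rot":[0,0,0],"gripper":0.02},
  {"slide":[-0.048,0.152,0],"delta_rot":[0,0,0],"gripper":0.02},
  {"slide":[-0.058,0.18,0],"delta_rot":[0,0,0],"gripper":0.02},
])

```text
time: 4.7
eef_pos: [0.5187, -0.1369, 0.1885]
eef_rot: [0.0, 0.969, 0.248, -0.0]
wrist_force: [1.1, 0.7, -4.6]
width: 0.451
gripper_force: 61.5
```

Request:
play_rows([
  {"slide":[-0.005,0.015,0],"delta_rot":[0,0,0],"gripper":0.02},
  {"slide":[-0.005,0.02,0],"delta_rot":[0,0,0],"gripper":0.02},
  {"slide":[-0.005,0.02,0],"delta_rot":[0,0,0],"gripper":0.02},
  {"slide":[-0.005,0.02,0],"delta_rot":[0,0,0],"gripper":0.02},
])

```text
time: 5.03
eef_pos: [0.5241, -0.1531, 0.1883]
eef_rot: [-0.001, 0.969, 0.248, -0.0]
wrist_force: [0.5, 0.6, -4.9]
width: 0.449
gripper_force: 61.6
```

Run:
```python
from workcell import r, optics
import cv2,numpy as np
c=optics.read_camera('wrist');s=r.sense();print(s['time'],s['eef_pos'],s['eef_rot'],s['wrist_force'])
i=c['img'];cv2.imwrite('pics/w3.png',i);np.savez('pics/w3.npz',K=c['intrinsics'],R=c['R'],t=c['t'],e=s['eef_pos'],q=s['eef_rot'])
a=cv2.resize(i[140:420,90:460],None,fx=2.1,fy=2.1,interpolation=cv2.INTER_CUBIC)
cv2.imwrite('pics/w3c.png',a)
```

```text
5.0833 [ 0.52417671 -0.15273296  0.18847389] [-3.72400810e-04  9.68545588e-01  2.48835852e-01 -1.57271904e-04] [-0.11732275  0.64729853 -4.65939951]
```

View pics/w3c.png

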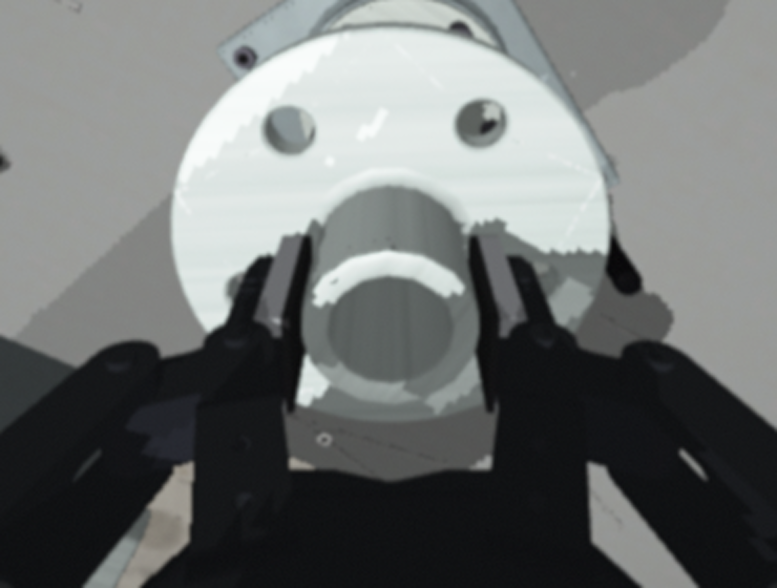

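Two holes are visible at crop (290,130) and (481,123). The bore mouth is at (390,328) and the rim top at (390,27). I'll fit the flange pose in the hand.

Run:
```python
from h import *
from scipy.optimize import least_squares
np.set_printoptions(precision=4,suppress=True)
d=np.load('pics/w3.npz');g=lambda p,z:ray(d['K'],d['R'],d['t'],(p[0]/2.1+90-.25,p[1]/2.1+140-.25),z)[:2]
e=d['e']
def res(v,full=1):
    x,y,a,h=v;z=e[2]-h;c=np.array([x,y]);o=[]
    o+=list(g((390,328),z+.05)-c)
    for p in [(290,131),(482,124)]:
        q=g(p,z+.0115);b=np.arctan2(*(q-c)[::-1]);k=np.round((b-a)/(2*np.pi/5));w=a+k*2*np.pi/5
        o+=list(q-c-.042*np.array([np.cos(w),np.sin(w)]))
    for p in [(390,27),(171,213),(610,222)]: o.append(np.linalg.norm(g(p,z+.012)-c)-.06)
    return np.array(o)
for h0 in (.0235,):
    s=least_squares(res,[e[0],e[1],np.radians(-5.5),h0]);print(s.x,np.degrees(s.x[2]),res(s.x)*1000)
    v=s.x; from h import to_tool
    S=dict(eef_rot=d['q']);print('off tcp->flange tool',to_tool(S,[v[0]-e[0],v[1]-e[1],0]),'need tool',to_tool(S,[.527-v[0],-.1588-v[1],0]))
```

```text
[ 0.5219 -0.1539 -0.0913  0.0272] -5.231353021819058 [ 0.218   0.1593 -0.2288  0.032   0.0737 -0.2306 -0.0591  0.1103  0.0444]
off tcp->flange tool [-0.0026 -0.0001  0.    ] need tool [ 0.0021  0.0068 -0.    ]
```

Request:
play_rows([
  {"slide":[0.001,0.0034,0.015],"delta_rot":[0,0,0.004],"gripper":0.02},
  {"slide":[0.0021,0.0068,0.035],"delta_rot":[0,0,0.004],"gripper":0.02},
  {"slide":[0.0021,0.0068,0.055],"delta_rot":[0,0,0.004],"gripper":0.02},
  {"slide":[0.0021,0.0068,0.068],"delta_rot":[0,0,0.004],"gripper":0.02},
  {"slide":[0.0021,0.0068,0.075],"delta_rot":[0,0,0.004],"gripper":0.02},
])

```text
time: 5.5
eef_pos: [0.5285, -0.1571, 0.1114]
eef_rot: [-0.001, 0.969, 0.247, -0.001]
wrist_force: [-0.0, 0.6, -6.2]
width: 0.451
gripper_force: 61.5
```

Request:
play_rows([
  {"slide":[0,0,0],"delta_rot":[0,0,0],"gripper":0.02},
  {"slide":[0,0,0],"delta_rot":[0,0,0],"gripper":0.02},
])

```text
time: 5.67
eef_pos: [0.5297, -0.1582, 0.1142]
eef_rot: [0.0, 0.969, 0.247, 0.0]
wrist_force: [0.3, 0.3, -4.4]
width: 0.45
gripper_force: 61.6
```

Run:
```python
from workcell import r
from h import *
s=r.sense();off=np.array([-.0022,-.0012,-.0272]);f=s['eef_pos']+off
print(s['eef_pos'],s['eef_rot'],s['wrist_force'],'flange',f,'need tool',to_tool(s,np.array([.527,-.1588,.042])-f))
```

```text
[ 0.52968721 -0.15820229  0.1141794 ] [1.32016072e-04 9.69046621e-01 2.46877655e-01 2.30471621e-04] [ 0.33730432  0.3453257  -4.41260925] flange [ 0.52748721 -0.15940229  0.0869794 ] need tool [-0.0001568  -0.00077861  0.04497906]
```

Request:
play_rows([
  {"slide":[0,-0.0008,0.007],"delta_rot":[0,0,0],"gripper":0.02},
  {"slide":[0,-0.0008,0.013],"delta_rot":[0,0,0],"gripper":0.02},
  {"slide":[0,-0.0008,0.018],"delta_rot":[0,0,0],"gripper":0.02},
  {"slide":[0,-0.0008,0.023],"delta_rot":[0,0,0],"gripper":0.02},
  {"slide":[0,-0.0008,0.023],"delta_rot":[0,0,0],"gripper":0.02},
])

```text
time: 6.08
eef_pos: [0.5284, -0.158, 0.0891]
eef_rot: [-0.001, 0.969, 0.246, -0.001]
wrist_force: [0.2, 0.3, -5.6]
width: 0.448
gripper_force: 61.5
```

Request:
play_rows([
  {"slide":[0,0,0.001],"delta_rot":[0,0,0],"gripper":0.02},
  {"slide":[0,0,0.002],"delta_rot":[0,0,0],"gripper":0.02},
  {"slide":[0,0,0.003],"delta_rot":[0,0,0],"gripper":0.02},
])

```text
time: 6.33
eef_pos: [0.5293, -0.1583, 0.0878]
eef_rot: [0.0, 0.969, 0.246, 0.0]
wrist_force: [-0.5, -0.4, -4.9]
width: 0.452
gripper_force: 61.6
```

Request:
play_rows([
  {"slide":[0,0,0.001],"delta_rot":[0,0,0],"gripper":0.02},
  {"slide":[0,0,0.002],"delta_rot":[0,0,0],"gripper":0.02},
  {"slide":[0,0,0.003],"delta_rot":[0,0,0],"gripper":0.02},
])

```text
time: 6.58
eef_pos: [0.5291, -0.1582, 0.0845]
eef_rot: [0.0, 0.969, 0.246, 0.0]
wrist_force: [0.3, -0.0, -3.9]
width: 0.448
gripper_force: 61.6
```

Request:
play_rows([
  {"slide":[0,0,0.0015],"delta_rot":[0,0,0],"gripper":0.02},
  {"slide":[0,0,0.003],"delta_rot":[0,0,0],"gripper":0.02},
  {"slide":[0,0,0.0045],"delta_rot":[0,0,0],"gripper":0.02},
  {"slide":[0,0,0.006],"delta_rot":[0,0,0],"gripper":0.02},
])

```text
time: 6.92
eef_pos: [0.5291, -0.1582, 0.0783]
eef_rot: [0.0, 0.969, 0.246, -0.0]
wrist_force: [-0.1, 0.6, -5.7]
width: 0.448
gripper_force: 61.6
```

Request:
play_rows([
  {"slide":[0,0,0.0015],"delta_rot":[0,0,0],"gripper":0.02},
  {"slide":[0,0,0.003],"delta_rot":[0,0,0],"gripper":0.02},
  {"slide":[0,0,0.0045],"delta_rot":[0,0,0],"gripper":0.02},
  {"slide":[0,0,0.0055],"delta_rot":[0,0,0],"gripper":0.02},
  {"slide":[0,0,0.006],"delta_rot":[0,0,0],"gripper":0.02},
])

```text
time: 7.33
eef_pos: [0.529, -0.1582, 0.0723]
eef_rot: [-0.0, 0.969, 0.246, -0.0]
wrist_force: [-0.3, 0.1, -4.8]
width: 0.449
gripper_force: 61.6
```

Request:
play_rows([
  {"slide":[0,0,0.0005],"delta_rot":[0,0,0],"gripper":0.02},
  {"slide":[0,0,0.001],"delta_rot":[0,0,0],"gripper":0.02},
  {"slide":[0,0,0.001],"delta_rot":[0,0,0],"gripper":0.02},
])

```text
time: 7.58
eef_pos: [0.5291, -0.1582, 0.0715]
eef_rot: [0.0, 0.969, 0.246, -0.0]
wrist_force: [0.4, -0.5, -5.7]
width: 0.447
gripper_force: 61.6
```

Request:
play_rows([
  {"slide":[0,0,0.0005],"delta_rot":[0,0,0],"gripper":0.02},
  {"slide":[0,0,0.001],"delta_rot":[0,0,0],"gripper":0.02},
  {"slide":[0,0,0.001],"delta_rot":[0,0,0],"gripper":0.02},
])

```text
time: 7.83
eef_pos: [0.529, -0.1582, 0.0704]
eef_rot: [-0.0, 0.969, 0.246, -0.0]
wrist_force: [0.7, 0.1, -4.4]
width: 0.451
gripper_force: 61.6
```

Request:
play_rows([
  {"slide":[0,0,0.0004],"delta_rot":[0,0,0],"gripper":0.02},
  {"slide":[0,0,0.0008],"delta_rot":[0,0,0],"gripper":0.02},
  {"slide":[0,0,0.0008],"delta_rot":[0,0,0],"gripper":0.02},
])

```text
time: 8.08
eef_pos: [0.529, -0.1582, 0.0696]
eef_rot: [0.0, 0.969, 0.246, -0.0]
wrist_force: [-0.4, 0.0, -4.0]
width: 0.453
gripper_force: 61.6
```

Request:
play_rows([
  {"slide":[0,0,0.0004],"delta_rot":[0,0,0],"gripper":0.02},
  {"slide":[0,0,0.0008],"delta_rot":[0,0,0],"gripper":0.02},
  {"slide":[0,0,0.0008],"delta_rot":[0,0,0],"gripper":0.02},
])

```text
time: 8.33
eef_pos: [0.529, -0.1582, 0.0688]
eef_rot: [-0.0, 0.969, 0.246, -0.0]
wrist_force: [0.0, 0.5, -4.7]
width: 0.449
gripper_force: 61.6
```

Request:
play_rows([
  {"slide":[0,0,0.0004],"delta_rot":[0,0,0],"gripper":0.02},
  {"slide":[0,0,0.0008],"delta_rot":[0,0,0],"gripper":0.02},
  {"slide":[0,0,0.0008],"delta_rot":[0,0,0],"gripper":0.02},
])

```text
time: 8.58
eef_pos: [0.529, -0.1582, 0.068]
eef_rot: [-0.0, 0.969, 0.246, -0.0]
wrist_force: [-0.5, 0.1, -5.4]
width: 0.454
gripper_force: 61.6
```

Request:
play_rows([
  {"slide":[0,0,0.0004],"delta_rot":[0,0,0],"gripper":0.02},
  {"slide":[0,0,0.0008],"delta_rot":[0,0,0],"gripper":0.02},
  {"slide":[0,0,0.0008],"delta_rot":[0,0,0],"gripper":0.02},
])

```text
time: 8.83
eef_pos: [0.5291, -0.1582, 0.0677]
eef_rot: [0.0, 0.969, 0.246, 0.0]
wrist_force: [-0.8, 0.3, -2.4]
width: 0.447
gripper_force: 61.9
```

Contact is starting.

Request:
play_rows([
  {"slide":[0,0,0.0004],"delta_rot":[0,0,0],"gripper":0.02},
  {"slide":[0,0,0.0008],"delta_rot":[0,0,0],"gripper":0.02},
  {"slide":[0,0,0.0008],"delta_rot":[0,0,0],"gripper":0.02},
])

```text
time: 9.08
eef_pos: [0.5293, -0.1583, 0.0675]
eef_rot: [0.0, 0.969, 0.246, 0.0]
wrist_force: [-4.3, 1.1, 5.9]
width: 0.447
gripper_force: 62.5
```

Request:
play_rows([
  {"slide":[0,0,0.0004],"delta_rot":[0,0,0],"gripper":0.02},
  {"slide":[0,0,0.0008],"delta_rot":[0,0,0],"gripper":0.02},
  {"slide":[0,0,0.0008],"delta_rot":[0,0,0],"gripper":0.02},
])

```text
time: 9.33
eef_pos: [0.5293, -0.1583, 0.0674]
eef_rot: [0.0, 0.969, 0.246, 0.0]
wrist_force: [-6.5, 2.3, 10.0]
width: 0.45
gripper_force: 63.0
```

Request:
play_rows([
  {"slide":[0,0,-0.0008],"delta_rot":[0,0,0],"gripper":0.02},
  {"slide":[0,0,-0.0008],"delta_rot":[0,0,0],"gripper":0.05},
  {"slide":[0,0,-0.0008],"delta_rot":[0,0,0],"gripper":0.07},
  {"slide":[0,0,-0.0008],"delta_rot":[0,0,0],"gripper":0.07},
  {"slide":[0,0,-0.0008],"delta_rot":[0,0,0],"gripper":0.07},
])

```text
time: 9.75
eef_pos: [0.5292, -0.1583, 0.0664]
eef_rot: [0.0, 0.969, 0.246, 0.0]
wrist_force: [0.4, -0.4, 0.1]
width: 0.823
gripper_force: 0.0
```

Request:
play_rows([
  {"slide":[0,0,-0.01],"delta_rot":[0,0,0],"gripper":0.07},
  {"slide":[0,0,-0.03],"delta_rot":[0,0,0],"gripper":0.07},
  {"slide":[0,0,-0.055],"delta_rot":[0,0,0],"gripper":0.07},
  {"slide":[0,0,-0.075],"delta_rot":[0,0,0],"gripper":0.06},
  {"slide":[0,0,-0.08],"delta_rot":[0,0,0],"gripper":0.05},
])

```text
time: 10.17
eef_pos: [0.5308, -0.1588, 0.1514]
eef_rot: [0.002, 0.969, 0.246, 0.003]
wrist_force: [0.4, -0.1, 0.3]
width: 0.593
gripper_force: 0.0
```

Run:
```python
from workcell import r, optics
from h import *
import cv2
c=optics.read_camera('wrist');s=r.sense();print(s['time'],s['eef_pos'],s['eef_rot'],s['wrist_force'])
i=c['img'];d=optics.read_camera('side')['img']
a=cv2.resize(d[140:220,255:345],(405,360),interpolation=3)
b=cv2.resize(i[100:380,90:470],None,fx=1.05,fy=1.05)
o=np.zeros((360,805,3),np.uint8);o[:,:405]=a;o[:b.shape[0],406:406+b.shape[1]]=b[:,:399]
np.savez('pics/w4.npz',K=c['intrinsics'],R=c['R'],t=c['t']);cv2.imwrite('pics/c4.png',o[:,:800])
```

```text
10.2167 [ 0.53054101 -0.1587441   0.1503541 ] [0.00184076 0.96917498 0.24635332 0.00255126] [ 0.80032119 -0.33399363  1.28532366]
```

View pics/c4.png

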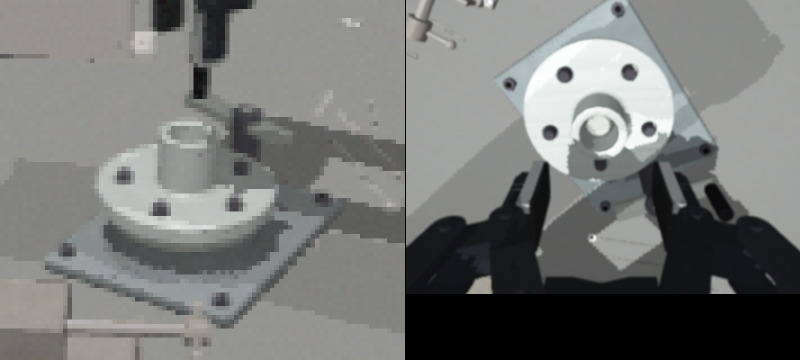

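The flange is seated, with studs visible in all five holes and no gap in the side view. Next is the keeper: I'll push the pin with the closed fingers.

Request:
play_rows([
  {"slide":[-0.012,0.03,0],"delta_rot":[0,0,0],"gripper":0.0},
  {"slide":[-0.025,0.065,0],"delta_rot":[0,0,0],"gripper":0.0},
  {"slide":[-0.037,0.0905,0],"delta_rot":[0,0,0],"gripper":0.0},
  {"slide":[-0.037,0.0905,0],"delta_rot":[0,0,0],"gripper":0.0},
  {"slide":[-0.037,0.0905,0],"delta_rot":[0,0,0],"gripper":0.0},
])

```text
time: 10.68
eef_pos: [0.5388, -0.2562, 0.1442]
eef_rot: [-0.001, 0.969, 0.245, -0.001]
wrist_force: [-0.3, 0.8, -0.7]
width: -0.002
gripper_force: 0.0
```

Run:
```python
from workcell import r, optics
from h import *
import cv2
c=optics.read_camera('wrist');s=r.sense();print(s['time'],s['eef_pos'],s['eef_rot'],s['width'],to_tool(s,np.array([.5413,-.2558,.078])-s['eef_pos']))
i=c['img'];b=cv2.resize(i[150:420,140:420],None,fx=2,fy=2,interpolation=3)
np.savez('pics/w5.npz',K=c['intrinsics'],R=c['R'],t=c['t']);cv2.imwrite('pics/w5.png',b)
```

```text
10.7333 [ 0.53907199 -0.25516097  0.1445787 ] [-0.00115519  0.96928512  0.24593482 -0.00104291] 0.0016612079857584422 [0.0017506  0.0018072  0.06657151]
```

View pics/w5.png

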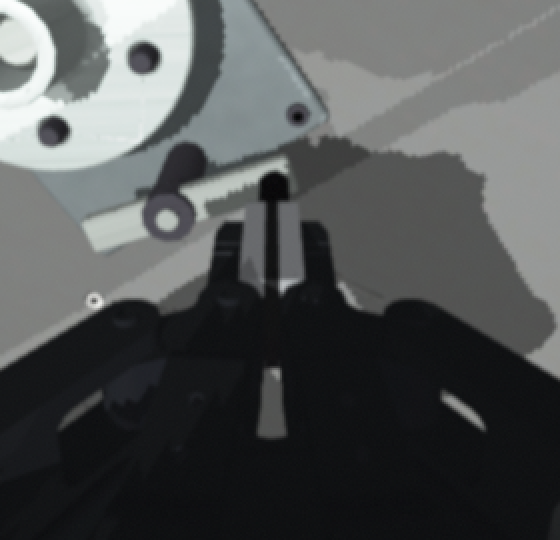

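Run:
```python
from h import *
np.set_printoptions(precision=4,suppress=True)
d=np.load('pics/w5.npz');K,R,t=d['K'],d['R'],d['t']
def pr(X):
    q=K@(R@np.array(X)+t);q=q[:2]/q[2];return (q-[140,150])*2
print('tcp',pr([.5391,-.2552,.1446]),'pin top',pr([.5193,-.2677,.101]),'pin bot',pr([.5193,-.2677,.066]))
g=lambda p,z:ray(K,R,t,(p[0]/2+140,p[1]/2+150),z)[:2]
print('pivot',g((167,217),.068),g((167,217),.075), 'bar end corners',g((285,158),.065),g((92,235),.065),g((100,252),.065),'visible pin',g((273,185),.08))
```

```text
tcp [269.7685 230.9194] pin top [275.1932 225.4149] pin bot [274.9176 180.7595]
pivot [ 0.4854 -0.2367] [ 0.4894 -0.2361] bar end corners [ 0.5295 -0.2667] [ 0.4613 -0.2133] [ 0.4554 -0.2194] visible pin [ 0.5234 -0.2647]
```

Request:
play_rows([
  {"slide":[0.003,0.002,0.01],"delta_rot":[0,0,0],"gripper":0.0},
  {"slide":[0.003,0.002,0.025],"delta_rot":[0,0,0],"gripper":0.0},
  {"slide":[0.003,0.002,0.04],"delta_rot":[0,0,0],"gripper":0.0},
  {"slide":[0.003,0.002,0.055],"delta_rot":[0,0,0],"gripper":0.0},
  {"slide":[0.003,0.002,0.066],"delta_rot":[0,0,0],"gripper":0.0},
])

```text
time: 11.15
eef_pos: [0.5429, -0.254, 0.0779]
eef_rot: [-0.001, 0.969, 0.247, -0.001]
wrist_force: [-0.3, -1.0, -0.4]
width: -0.005
gripper_force: 0.0
```

```bash
cat > k.py <<'E'
from workcell import r
from h import *
np.set_printoptions(precision=4,suppress=True)
s=r.sense();print(s['time'],s['eef_pos'],s['eef_rot'],s['wrist_force'])
yaw=2*np.arctan2(s['eef_rot'][2],s['eef_rot'][1]);P=np.array([.487,-.2367]);OFF=.017
# pin angle phi, pusher yaw = psi: tool -x pushes; centre = pin + OFF*(cos psi, sin psi)
for phi,psi in [(-43.5,28),(-50,26),(-60,20),(-70,14),(-80,8),(-90,2),(-100,-4),(-110,-10),(-117.6,-15),(-120,-16)]:
    a,b=np.radians([phi,psi]);c=P+.045*np.array([np.cos(a),np.sin(a)])+OFF*np.array([np.cos(b),np.sin(b)])
    print(phi,c,to_tool(s,[*(c-s['eef_pos'][:2]),.078-s['eef_pos'][2]]),'rotz',round(yaw-b,3))
E
python3 k.py
```

```text
11.15 [ 0.5429 -0.254   0.0779] [-0.0009  0.969   0.2471 -0.0009] [-0.2705 -0.9501 -0.3814]
-43.5 [ 0.5347 -0.2597] [-0.01   0.001 -0.   ] rotz 0.011
-50 [ 0.5312 -0.2637] [-0.0149  0.0029 -0.    ] rotz 0.046
-60 [ 0.5255 -0.2699] [-0.0229  0.0055 -0.    ] rotz 0.15
-70 [ 0.5189 -0.2749] [-0.0311  0.0068 -0.    ] rotz 0.255
-80 [ 0.5116 -0.2787] [-0.0392  0.0066 -0.    ] rotz 0.36
-90 [ 0.504  -0.2811] [-0.0471  0.0051 -0.    ] rotz 0.465
-100 [ 0.4961 -0.2822] [-0.0546  0.0023  0.    ] rotz 0.569
-110 [ 0.4884 -0.2819] [-0.0613 -0.0016  0.    ] rotz 0.674
-117.6 [ 0.4826 -0.281 ] [-0.0659 -0.0052  0.    ] rotz 0.761
-120 [ 0.4808 -0.2804] [-0.0671 -0.0066  0.    ] rotz 0.779
```

Request:
play_rows([
  {"slide":[-0.007,0.0005,0],"delta_rot":[0,0,0.01],"gripper":0.0},
  {"slide":[-0.012,0.002,0],"delta_rot":[0,0,0.03],"gripper":0.0},
  {"slide":[-0.018,0.004,0],"delta_rot":[0,0,0.09],"gripper":0.0},
  {"slide":[-0.023,0.0055,0],"delta_rot":[0,0,0.15],"gripper":0.0},
  {"slide":[-0.031,0.0068,0],"delta_rot":[0,0,0.255],"gripper":0.0},
])

```text
time: 11.57
eef_pos: [0.5201, -0.277, 0.082]
eef_rot: [0.001, 0.993, 0.119, 0.001]
wrist_force: [2.3, 0.2, -1.8]
width: 0.003
gripper_force: 1.2
```

```bash
python3 k.py
```

```text
11.5667 [ 0.5201 -0.277   0.082 ] [0.0009 0.9928 0.1194 0.0015] [ 2.3269  0.1858 -1.8175]
-43.5 [ 0.5347 -0.2597] [ 0.0182 -0.0133  0.004 ] rotz -0.249
-50 [ 0.5312 -0.2637] [ 0.0139 -0.0103  0.004 ] rotz -0.214
-60 [ 0.5255 -0.2699] [ 0.0069 -0.0056  0.004 ] rotz -0.11
-70 [ 0.5189 -0.2749] [-0.0007 -0.0023  0.0039] rotz -0.005
-80 [ 0.5116 -0.2787] [-0.0086 -0.0004  0.0039] rotz 0.1
-90 [ 0.504  -0.2811] [-0.0166  0.0002  0.0039] rotz 0.204
-100 [ 0.4961 -0.2822] [-0.0245 -0.0006  0.0039] rotz 0.309
-110 [ 0.4884 -0.2819] [-0.032  -0.0027  0.0039] rotz 0.414
-117.6 [ 0.4826 -0.281 ] [-0.0374 -0.005   0.0038] rotz 0.501
-120 [ 0.4808 -0.2804] [-0.0389 -0.006   0.0038] rotz 0.519
```

Request:
play_rows([
  {"slide":[-0.008,-0.0004,0.001],"delta_rot":[0,0,0.09],"gripper":0.0},
  {"slide":[-0.0135,0,0.001],"delta_rot":[0,0,0.16],"gripper":0.0},
  {"slide":[-0.019,0,0.001],"delta_rot":[0,0,0.24],"gripper":0.0},
  {"slide":[-0.0245,-0.0006,0.001],"delta_rot":[0,0,0.31],"gripper":0.0},
  {"slide":[-0.029,-0.0018,0.001],"delta_rot":[0,0,0.37],"gripper":0.0},
])

```text
time: 11.98
eef_pos: [0.4911, -0.2828, 0.0814]
eef_rot: [0.001, 0.998, -0.066, 0.002]
wrist_force: [0.7, -0.8, 0.2]
width: 0.001
gripper_force: 0.8
```

```bash
python3 k.py | sed -n '1p;7,$p'
```

```text
11.9833 [ 0.4911 -0.2828  0.0814] [ 0.0012  0.9978 -0.0661  0.0017] [ 0.7069 -0.7788  0.2346]
-90 [ 0.504  -0.2811] [ 0.0125 -0.0034  0.0034] rotz -0.167
-100 [ 0.4961 -0.2822] [ 0.0049 -0.0013  0.0034] rotz -0.062
-110 [ 0.4884 -0.2819] [-0.0029 -0.0005  0.0033] rotz 0.042
-117.6 [ 0.4826 -0.281 ] [-0.0087 -0.0007  0.0033] rotz 0.13
-120 [ 0.4808 -0.2804] [-0.0105 -0.0011  0.0033] rotz 0.147
```

Ease in to the stop, slowly.

Request:
play_rows([
  {"slide":[-0.002,-0.0005,0],"delta_rot":[0,0,0.05],"gripper":0.0},
  {"slide":[-0.004,-0.0005,0],"delta_rot":[0,0,0.09],"gripper":0.0},
  {"slide":[-0.006,-0.0007,0],"delta_rot":[0,0,0.13],"gripper":0.0},
  {"slide":[-0.007,-0.0007,0],"delta_rot":[0,0,0.13],"gripper":0.0},
  {"slide":[-0.0075,-0.0007,0],"delta_rot":[0,0,0.13],"gripper":0.0},
])

```text
time: 12.4
eef_pos: [0.4838, -0.2806, 0.0809]
eef_rot: [0.001, 0.992, -0.128, 0.001]
wrist_force: [0.5, -0.9, 2.2]
width: -0.004
gripper_force: 0.6
```

Request:
play_rows([
  {"slide":[-0.0008,-0.0003,0],"delta_rot":[0,0,0],"gripper":0.0},
  {"slide":[-0.0015,-0.0005,0],"delta_rot":[0,0,0],"gripper":0.0},
  {"slide":[-0.0015,-0.0005,0],"delta_rot":[0,0,0],"gripper":0.0},
])

```text
time: 12.65
eef_pos: [0.4822, -0.2792, 0.0798]
eef_rot: [0.0, 0.992, -0.128, 0.0]
wrist_force: [1.4, 0.0, -0.2]
width: -0.003
gripper_force: 0.6
```

Request:
play_rows([
  {"slide":[-0.0008,-0.0002,0],"delta_rot":[0,0,0],"gripper":0.0},
  {"slide":[-0.0015,-0.0004,0],"delta_rot":[0,0,0],"gripper":0.0},
  {"slide":[-0.0015,-0.0004,0],"delta_rot":[0,0,0],"gripper":0.0},
])

```text
time: 12.9
eef_pos: [0.4815, -0.2788, 0.0797]
eef_rot: [0.001, 0.992, -0.128, 0.001]
wrist_force: [5.1, -2.9, -1.3]
width: 0.001
gripper_force: 2.9
```

Request:
play_rows([
  {"slide":[-0.0008,-0.0002,0],"delta_rot":[0,0,0],"gripper":0.0},
  {"slide":[-0.0015,-0.0004,0],"delta_rot":[0,0,0],"gripper":0.0},
  {"slide":[-0.0015,-0.0004,0],"delta_rot":[0,0,0],"gripper":0.0},
])

```text
time: 13.15
eef_pos: [0.4813, -0.2787, 0.0799]
eef_rot: [0.001, 0.992, -0.128, 0.003]
wrist_force: [11.8, -7.4, -6.5]
width: -0.003
gripper_force: 6.4
```

The keeper is against its stop. Backing off and lifting clear.

Request:
play_rows([
  {"slide":[0.004,0.001,0],"delta_rot":[0,0,0],"gripper":0.0},
  {"slide":[0.015,0.005,0],"delta_rot":[0,0,0],"gripper":0.0},
  {"slide":[0.03,0.01,-0.02],"delta_rot":[0,0,0],"gripper":0.0},
  {"slide":[0.03,0.01,-0.05],"delta_rot":[0,0,0],"gripper":0.0},
  {"slide":[0.03,0.01,-0.09],"delta_rot":[0,0,0],"gripper":0.0},
])

```text
time: 13.57
eef_pos: [0.5045, -0.2941, 0.1667]
eef_rot: [-0.002, 0.992, -0.128, -0.004]
wrist_force: [0.9, -0.1, -0.6]
width: 0.001
gripper_force: 0.0
```

Request:
play_rows([
  {"slide":[-0.02,0.03,-0.04],"delta_rot":[0,0,0],"gripper":0.0},
  {"slide":[-0.05,0.05,-0.08],"delta_rot":[0,0,0],"gripper":0.0},
  {"slide":[-0.08,0.06,-0.1],"delta_rot":[0,0,0],"gripper":0.0},
  {"slide":[-0.08,0.06,-0.1],"delta_rot":[0,0,0],"gripper":0.0},
  {"slide":[-0.08,0.06,-0.1],"delta_rot":[0,0,0],"gripper":0.0},
])

```text
time: 13.98
eef_pos: [0.4116, -0.334, 0.2738]
eef_rot: [0.002, 0.992, -0.13, 0.002]
wrist_force: [-0.1, -0.8, 0.5]
width: -0.002
gripper_force: 0.0
```

Run:
```python
from workcell import r, optics
from h import *
import cv2
i=optics.read_camera('wrist')['img'];d=optics.read_camera('side')['img'];s=r.sense();print(s['time'],s['eef_pos'],s['wrist_force'])
a=cv2.resize(d[140:220,255:345],(405,360),interpolation=3)
o=np.zeros((360,800,3),np.uint8);o[:,:405]=a;o[:300,410:]=cv2.resize(i,(390,300),interpolation=cv2.INTER_AREA)
cv2.imwrite('pics/c6.png',o)
```

```text
14.0833 [ 0.41307045 -0.33259651  0.26936918] [-0.52045883 -0.06196449 -0.50622274]
```

View pics/c6.png

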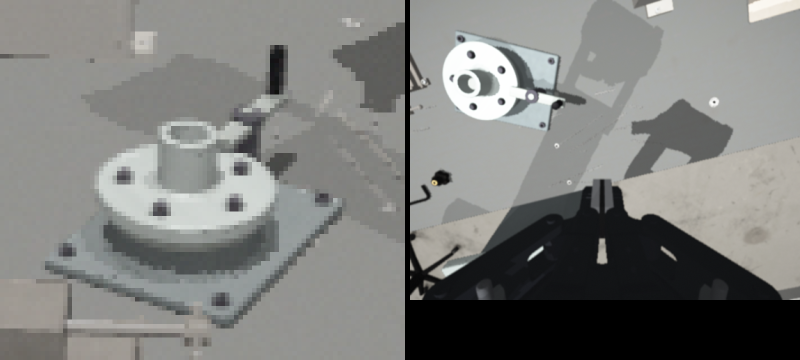

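The flange is seated with studs through all the holes. The keeper points at the spindle with its nose over the rim, around (517,100) in the wrist view, and the arm is clear.

```bash
python3 -c "
from workcell import r
print(r.finish_job())"
```

```text
the job is handed in; nothing more can be done
None
```

The job is handed in at about 14 s of the 72 s limit: the flange is seated flush with all five studs through its holes, the keeper is closed against its stop over the rim, and the arm is clear. The calliper and oiler were never approached. The push reached about 15 N rather than 10 N when seating the flange, and about 14 N when closing the keeper.

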